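# Inspect a maker's stamp through a drawer loupe

### The arm

A 6-joint arm with a two-finger parallel gripper is mounted at the origin on the work surface. World frame = base frame: x ahead of the robot, y to its left, z up, the work surface at z = 0. Lengths are in m, angles in rad, forces in N, time in s.
With the tool pointing down it reaches from about 0.375 to 0.975 m from the base axis. Payload 3.8 kg.
Tool frame: the origin (TCP) lies where the fingers leave the gripper's body, on its centre line; the fingertips stand 73 mm ahead of it and the grasp point (between the pads) lies 54 mm ahead of it (nose_length is the distance from the TCP to the fingertips, in m); z points along the fingers, y is the line along which they close (so a half turn about z gives the same grasp; the last joint's range is limited). The gripper opens to 85 mm and grips with 20 to 120 N. Pads are 22 mm wide; open, the fingers measure 114 mm over their backs; the gripper's body (76 mm by 85 mm) begins 54 mm behind the grasp point. The pads swing forward as they close: fully open they stand 13 mm farther back than shut.
Start: joints at [-1.208, 0.264, 1.604, -0, 1.274, -0.037], TCP at [0.263, -0.622, 0.304] pointing down, gripper open.
Joint ranges: [-2.63, 2.63], [-0.94, 2.18], [0.31, 2.57], [-1.31, 4.45], [0, 2.66], [-2.55, 2.55]. Speed limits (rad/s): [2.57, 2.57, 3.14, 3.14, 3.14, 3.14].

### API

Orientations are given as a rotation vector (axis times angle).
In Python, from workcell import read_state, read_camera, calibration, finish_job, look_for, cut_out, tip_of, nose_length gives the robot as it stands.
- The arm moves only by the tool step_arm, never from a script. Its argument "targets" is a list of rows, each a list of 3 entries, a list of its own where there are three numbers: the turn, a rotation vector about the tool's x, y, z in rad, then the shift along the tool's x, y, z in mm, then the finger opening in mm, from 0 to 85.4. In form: [[[ax, ay, az], [x, y, z], grip], ...]. A call has 1 to 5 rows; each row shifts and turns the commanded pose from where the row before left it, along the tool's axes as they then stand; what a row does not reach is not made up. A row lasts 1/12 s, in which the tool goes at most 41.7 mm and 7.16 degrees, less where a joint would pass 70% of its speed; a pose out of reach is approached as far as the arm can. A call with a gripper value outside its range is refused whole. The fingers move at their own pace and stop on an object; "grip_force" is the grip in N (left out, the last holds). Time passes only in rows, so rows that do not move let the fingers close. It gives the time, the measured TCP pose, the force, the opening and the grip force at its end, in the units of the state.
- read_state(): the state, without advancing time (a new reading comes with each control period).
- read_camera(name): name is "scene" or "side" or "wrist"; returns the picture (420x560x3 uint8, red, green, blue); there is no depth.
- calibration(name): a dict with "camera_matrix" (3x3 intrinsics, pixels), "dist_coeffs" ([k1, k2, p1, p2, k3] as OpenCV has them; the pictures are not rectified), "R" (3x3) and "t" (3): a world point X has camera coordinates R X + t. Camera axes: x right, y down, z forward; pixel columns grow to the right and rows downward; lengths in m; the calibration is good to about 2 mm. A picture is of the moment at which its call begins: read the wrist's pose just before it. calibration takes no time and is no camera call; for the wrist camera it gives the pose at the moment of the call.
- finish_job(): hands the job in; it is judged then, once.
Trained networks look in the newest picture that a camera, given by its name, has taken for a name from the list of things; names that differ only in an ending like _2 or _b are one class to them, and where a whole thing is asked for, a point or a joint stands for the part that bears it (a point fixed in the world has none). Each returns a list of dicts, best first, with "score" (0 to 1); they miss things now and then, are a little off and sometimes report something else, mostly with a low value. They report only what shows in the picture. A call takes as long as a camera call.
- look_for(camera, query): "extent" ([left, top, right, bottom] in pixels, round what is visible of it).
- cut_out(camera, query): "region" (420x560 bool, what is visible of it) and "extent" ([left, top, right, bottom] in pixels, round what is visible of it).
- tip_of(camera, query): "at" ([row, column] in pixels: a listed point, or the origin of a listed thing).
The state is a dict: "time": time; "q": joint angles; "joint_vel": joint speeds; "joint_torque": joint torques, N m; "tool_pos": TCP position; "tcp_rot": TCP orientation; "wrist_force": force on the tool from outside, world axes, zero at the start; "torque": the same for the moment, N m; "width": opening from 0.0 (shut) to 1.0 (fully open); "grip_force": force on a finger pad.
Only numpy, scipy, OpenCV 4.12 (cv2) and the standard library are available. Lean on these libraries where they do the work, as an engineer would, in place of code of your own. Each camera call takes 0.05 s, during which the arm holds its last target. There are 200 camera calls.

### The job

Pull the drawer of the small wooden unit well open by its brass handle, take out the loupe, and hold it level and still over the round brass stamp on the stone slab: lens centred above the stamp, at the height that the pointer on the gauge post marks. Finish while still holding the loupe there in the gripper, with nothing else carrying it and the drawer left open; do not move the stamp, the gauge pointer or the other things on the bench.

Things in the scene. Friction and masses are not known exactly. Their poses are not given: they have to be found in the camera images.
- cab_drawer0 (a joint): how far the unit's one drawer is open, in m: 0 shut, 0.149 at its stop. It slides level, on light friction (about 1 N), along the -x axis of cab_drawer0_handle, towards the robot
- cab_drawer0_handle (a point): middle of the drawer's brass bar handle: a level round bar 11 mm thick and 120 mm long along the point's y, centred 35 mm in front of the drawer's front (clear gap about 29 mm), 41 mm above the bench (34 mm below the top of the unit); the top edge of the drawer front is at 62 mm. The point moves with the drawer; its axes are the unit's (x towards the unit's back, z up). Posts join the bar to the front 51 mm either side of the middle
- cab: the wooden drawer unit, 220 mm deep, 250 mm wide, 75 mm high, fixed, standing left or right of the slab; origin under its centre, x towards its back. The drawer's inside is 208 mm wide and 175 mm long with walls 31 mm high inside; its floor is 22 mm above the bench. The loupe lies in its front half, about across it, and a small steel tin 36 mm across and 24 mm high stands at the back
- loupe_grip (a point): the loupe's grip point, on the forward part of its wooden handle, near the balance point: handle 16 mm wide (along y), 18 mm high and 68 mm long (along x, from 18 mm ahead of this point to 50 mm behind it); the point lies 10 mm above the loupe's underside. x points along the handle towards the lens, z up when it lies flat. The loupe is rigid, 135 mm long, about 90 g
- loupe_lens (a point): the centre of the loupe's round lens, 55 mm ahead of loupe_grip along x and at the same height; brass rim 60 mm across and 20 mm high (from 10 mm below to 10 mm above this point); same axes
- loupe: the loupe, a glass lens in a brass rim on a straight dark wooden handle; origin on its underside, 10 mm below loupe_grip, same axes
- die_top (a point): centre of the top face of the round brass stamp to be inspected, loose on the slab: 36 mm across the foot, 28 mm across the top, 20 mm high (top 40 mm above the bench)
- die: the round brass stamp; origin at the centre of its underside
- mark (a point): tip of the small level brass pointer (8 mm wide, 4 mm thick, 22 mm long) that sticks out of a collar 26 mm across on the gauge post, towards the stamp, about 70 mm from the stamp: its height (120 to 180 mm above the bench) is where the lens centre must be held. x points from the stamp to the post, z up. The collar slides up and down on the post with light friction: do not push it
- board: fixed stone slab, 200 mm long (x), 140 mm wide, 20 mm thick, with the steel gauge post standing on it: 12 mm thick, top 210 mm above the bench, 35 mm beyond mark along its x. The body's origin lies on the bench, 100 mm beyond the post along x; the slab reaches from 270 to 70 mm before the origin, and the stamp stands about 200 mm before it
- punch: bystander: square steel punch 18 x 18 x 40 mm on the slab beside the post; origin under its centre
- jar: bystander: amber jar, 48 mm across, 75 mm high, on the bench behind the slab; origin under its centre
- slicker: bystander: turned wooden edge slicker, 36 mm across, 70 mm high, behind the slab; origin under its centre
- mallet: bystander: wooden mallet lying on the bench at the right, head 64 mm thick, 211 mm long with handle; origin under its head
- crock: bystander: clay pot 100 mm across with tool handles, about 190 mm high, at the left; origin under its centre
- awl: bystander: small screwdriver-like awl, 160 mm long, lying on the bench at the right; origin under its middle

How it is judged:
By the outcome, as a careful person would: the job done as asked, in the order asked, and still so for the second after the job is handed in, while the arm keeps its last pose, push and grip.
It also fails if it takes over 64 s, if anything falls off the work surface, if the arm or the gripper's body presses on something with over 40 N, if the wrist force passes 120 N, or if a joint passes its speed limit or range.

## Working session

There is one attempt and no reset: what is moved stays moved. The work goes in short steps, Python scripts to look and compute and a tool call to move; the robot and the scene stay as the last step left them, time stands still between calls to the robot, and variables do not carry over. Pictures are saved under pics/ and viewed, at most 10 in all, crops included, and the job is handed in when it is done.

Besides the shell and the picture viewer there is one more tool, called after ">>>" in YAML: its name, and indented under it one key for each argument. step_arm: Moves the arm, as the interface text tells. Its arguments: {"type":"object","properties":{"targets":{"type":"array","items":{"type":"array"}},"grip_force":{"type":"number"}},"required":["targets"]}

```bash
mkdir -p pics; ls
cat > h.py <<'E'
import numpy as np, cv2
from scipy.spatial.transform import Rotation as Ro
from scipy.optimize import least_squares
from workcell import *
def cal(c):
    k=calibration(c); return [np.array(k[n],float) for n in("camera_matrix","dist_coeffs","R","t")]
def ray(c,rc):
    K,d,R,t=cal(c); u=cv2.undistortPoints(np.array([[[rc[1],rc[0]]]],float),K,d)[0,0]
    v=R.T@np.array([u[0],u[1],1]); return -R.T@t, v/np.linalg.norm(v)
def atz(c,rc,z):
    o,v=ray(c,rc); return o+v*(z-o[2])/v[2]
def tri(obs):
    A=np.zeros((3,3));b=np.zeros(3)
    for o,v in obs:
        P=np.eye(3)-np.outer(v,v);A+=P;b+=P@o
    x=np.linalg.solve(A,b); return x,[np.linalg.norm((np.eye(3)-np.outer(v,v))@(x-o))*1000 for o,v in obs]
def proj(c,X):
    K,d,R,t=cal(c); return cv2.projectPoints(np.array(X,float).reshape(-1,3),cv2.Rodrigues(R)[0],t,K,d)[0].reshape(-1,2)
def save(im,n): cv2.imwrite('pics/'+n,im[:,:,::-1])
E
python3 - <<'E'
from h import *
np.set_printoptions(precision=4,suppress=True)
a=read_camera("scene");b=read_camera("side")
save(a,'a.png');save(b,'b.png')
for n in ["cab_drawer0_handle","cab","die_top","die","mark","board","punch","jar","slicker","crock"]:
    o={}
    for c in("scene","side"):
        r=tip_of(c,n)
        if r: o[c]=r[0]
    s={c:(np.round(o[c]["at"],1).tolist(),round(o[c]["score"],2)) for c in o}
    print(n,s, tri([ray(c,o[c]["at"]) for c in o]) if len(o)==2 else '')
print(read_state(), nose_length)
E
```

```text
pics
cab_drawer0_handle {'scene': ([189.7, 323.9], 0.78), 'side': ([190.0, 274.8], 0.86)} (array([0.5874, 0.2435, 0.0327]), [np.float64(6.614332549266037), np.float64(6.614332549266335)])
cab {'scene': ([217.3, 351.6], 0.69), 'side': ([201.6, 312.1], 0.84)} (array([ 0.7334,  0.2136, -0.0058]), [np.float64(0.5889942881709179), np.float64(0.5889942881710247)])
die_top {'scene': ([248.0, 244.4], 0.52)} 
die {'scene': ([252.8, 242.0], 0.4), 'side': ([277.7, 278.8], 0.51)} (array([ 0.5579, -0.1779,  0.0178]), [np.float64(8.136557474463416), np.float64(8.136557474463393)])
mark {'scene': ([244.4, 253.3], 0.65), 'side': ([248.5, 303.5], 0.42)} (array([ 0.636 , -0.1956,  0.1542]), [np.float64(1.858200099420227), np.float64(1.8582000994200896)])
board {} 
punch {'scene': ([267.7, 271.0], 0.57), 'side': ([266.7, 308.3], 0.5)} (array([ 0.6635, -0.1531,  0.0194]), [np.float64(1.7691568768606483), np.float64(1.769156876860405)])
jar {'scene': ([286.8, 295.9], 0.73), 'side': ([271.0, 334.3], 0.73)} (array([ 0.7552, -0.1422, -0.0194]), [np.float64(2.1064246421365413), np.float64(2.106424642136444)])
slicker {'scene': ([312.4, 278.6], 0.63), 'side': ([291.8, 348.3], 0.61)} (array([ 0.7778, -0.2534,  0.0032]), [np.float64(0.03881990021133868), np.float64(0.03881990021136233)])
crock {'scene': ([139.4, 329.5], 0.79)} 
{'time': 1.1, 'q': array([-1.2079,  0.2639,  1.604 ,  0.    ,  1.2737, -0.0369]), 'joint_vel': array([-0.0016,  0.0002,  0.001 ,  0.0007,  0.0009, -0.0004]), 'joint_torque': array([ -0.0014, -51.5087, -36.7736,  -0.0004,   0.0009,  -0.    ]), 'tool_pos': array([ 0.2627, -0.6218,  0.3039]), 'tcp_rot': array([-3.079 , -0.6239, -0.    ]), 'wrist_force': array([ 0.3337,  0.0443, -0.0603]), 'torque': array([-0.0158,  0.0153, -0.0333]), 'grip_force': 0.0, 'width': 0.9980960753444985} 0.0726
```

Run:
```python
from h import *
a=cv2.imread('pics/a.png');b=cv2.imread('pics/b.png')
c=np.hstack([cv2.resize(a[120:340,180:400],None,fx=1.8,fy=1.8,interpolation=2),cv2.resize(b[140:360,200:420],None,fx=1.8,fy=1.8,interpolation=2)]);cv2.imwrite('pics/c.png',c);print(c.shape)
for n in("scene","side"):
    K,d,R,t=cal(n);print(n,(-R.T@t).round(3),R[2].round(3),K[0,0])
```

```text
(396, 792, 3)
scene [ 1.151 -0.695  1.027] [-0.45   0.538 -0.713] 390.2377749664623
side [ 0.475 -1.077  1.094] [ 0.054  0.744 -0.666] 422.15559747138775
```

View pics/a.png

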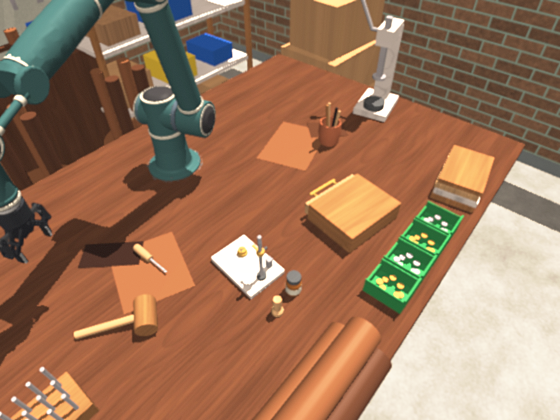

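View pics/c.png

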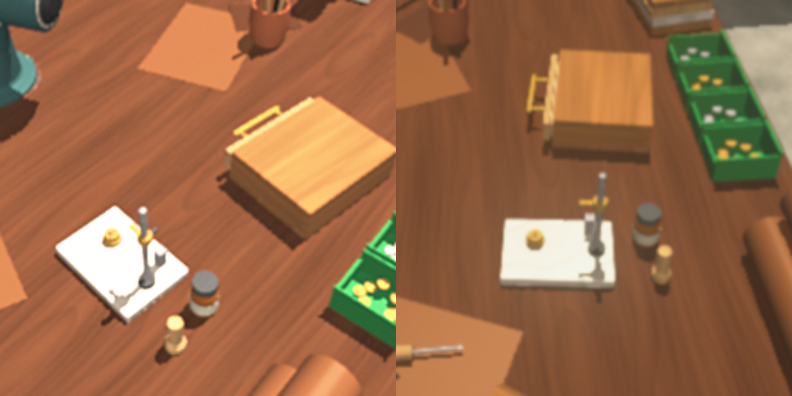

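The unit stands left of the slab with its handle at about (324,187) in scene and (275,190) in side. The slab carries the stamp at about (242,251) and the gauge post at about (262,255).

Run:
```python
from h import *
np.set_printoptions(precision=4,suppress=True)
for r,c in [(168.9,291.7),(169.4,341.7),(216.7,342.2),(213.9,288.3)]: print('top',atz("side",(r,c),.075))
for r,c in [(120+100/1.8,180+308/1.8),(120+152/1.8,180+392/1.8),(120+205/1.8,180+308/1.8)]: print('topS',atz("scene",(r,c),.075))
print(atz("scene",(189.7,323.9),.041),atz("side",(190,274.8),.041))
print('die',atz("scene",(248,244.4),.04),atz("side",(277.7,278.8),.02))
s=read_state();print(Ro.from_rotvec(s["tcp_rot"]).as_matrix())
K,d,R,t=cal("wrist");M=Ro.from_rotvec(s["tcp_rot"]).as_matrix()
print('cam in tool',M.T@((-R.T@t)-s["tool_pos"]),(R@M)[2])
```

```text
top [0.6629 0.3327 0.075 ]
top [0.8662 0.3094 0.075 ]
top [0.8089 0.0244 0.075 ]
top [0.6181 0.0575 0.075 ]
topS [0.6495 0.3238 0.075 ]
topS [0.8568 0.2974 0.075 ]
topS [0.8039 0.08   0.075 ]
[0.5967 0.2272 0.041 ] [0.5851 0.2433 0.041 ]
die [ 0.558  -0.1618  0.04  ] [ 0.5601 -0.1896  0.02  ]
[[ 0.9211  0.3893  0.    ]
 [ 0.3893 -0.9211  0.    ]
 [ 0.     -0.     -1.    ]]
cam in tool [ 0.0741  0.0005 -0.07  ] [-0.2882  0.0005  0.9576]
```

>>> step_arm:
  targets:
    - [[0,0,-0.1],[0,0,0],85]
    - [[0,0,-0.1],[0,0,0],85]
    - [[0,0,-0.1],[0,0,0],85]
    - [[0,0,-0.1],[0,0,0],85]
    - [[0,0,-0.1],[0,0,0],85]

```text
time: 1.52
tool_pos: [0.2628, -0.6218, 0.3039]
tcp_rot: [2.826, 1.373, 0.0]
wrist_force: [0.3, -0.4, 0.6]
width: 0.994
grip_force: 0.0
```

>>> step_arm:
  targets:
    - [[0,0,-0.1],[0,0,0],85]
    - [[0,0,-0.1],[0,0,0],85]
    - [[0,0,-0.1],[0,0,0],85]
    - [[0,0,-0.1],[0,0,0],85]
    - [[0,0,-0.114],[0,0,0],85]

```text
time: 1.93
tool_pos: [0.2628, -0.6218, 0.3039]
tcp_rot: [-2.384, -2.046, -0.0]
wrist_force: [-0.1, -0.1, -0.4]
width: 0.997
grip_force: 0.0
```

>>> step_arm:
  targets:
    - [[0,0,0],[35.3,6.4,0],85]
    - [[0,0,0],[35.3,6.4,0],85]
    - [[0,0,0],[35.3,6.4,0],85]
    - [[0,0,0],[35.3,6.4,0],85]
    - [[0,0,0],[35.3,6.4,0],85]

```text
time: 2.35
tool_pos: [0.3221, -0.451, 0.3039]
tcp_rot: [2.389, 2.04, 0.0]
wrist_force: [0.6, 0.9, -0.4]
width: 0.996
grip_force: 0.0
```

>>> step_arm:
  targets:
    - [[0,0,0],[35.3,6.4,0],85]
    - [[0,0,0],[35.3,6.4,0],85]
    - [[0,0,0],[35.3,6.4,0],85]
    - [[0,0,0],[35.3,6.4,0],85]
    - [[0,0,0],[35.3,6.4,0],85]

```text
time: 2.77
tool_pos: [0.3813, -0.2815, 0.3042]
tcp_rot: [2.389, 2.039, 0.0]
wrist_force: [1.0, -0.4, 0.1]
width: 0.999
grip_force: 0.0
```

>>> step_arm:
  targets:
    - [[0,0,0],[35.3,6.4,0],85]
    - [[0,0,0],[35.3,6.4,0],85]
    - [[0,0,0],[35.3,6.4,0],85]
    - [[0,0,0],[35.3,6.4,0],85]
    - [[0,0,0],[35.3,6.4,0],85]

```text
time: 3.18
tool_pos: [0.4405, -0.1121, 0.3043]
tcp_rot: [2.388, 2.04, 0.001]
wrist_force: [0.6, -0.6, 0.3]
width: 1.0
grip_force: 0.0
```

```bash
cat >> h.py <<'E'
np.set_printoptions(precision=4,suppress=True)
def pts(c,names):
    o={}
    for n in names:
        r=tip_of(c,n)
        if r: o[n]=ray(c,r[0]["at"]); print(c,n,np.round(r[0]["at"],1),round(r[0]["score"],2))
    return o
E
python3 - <<'E'
from h import *
s=read_state();print(s["tool_pos"],s["q"],s["wrist_force"])
save(read_camera("wrist"),'w1.png')
o=pts("wrist",["mark","die_top","die","punch","cab_drawer0_handle"])
M=Ro.from_rotvec(s["tcp_rot"]).as_matrix();print(M[:,0],M[:,1])
for n,z in(("die_top",.04),("die",.02),("punch",.02),("mark",.154)):
    if n in o: p,v=o[n];print(n,p+v*(z-p[2])/v[2])
E
```

```text
[ 0.4405 -0.1121  0.3043] [-0.3039 -0.165   2.0521 -0.      1.2534 -0.1467] [ 0.636  -0.6463  0.2616]
wrist mark [267.5 492.2] 0.87
wrist die_top [221.3 379.1] 0.92
wrist die [220.3 374. ] 0.97
wrist punch [192.8 451.7] 0.84
[ 0.1566  0.9877 -0.0002] [ 0.9877 -0.1566  0.0011]
die_top [ 0.5562 -0.1684  0.04  ]
die [ 0.5552 -0.1755  0.02  ]
punch [ 0.6572 -0.1553  0.02  ]
mark [ 0.6201 -0.1806  0.154 ]
```

>>> step_arm:
  targets:
    - [[0,0,0],[35.3,6.4,0],85]
    - [[0,0,0],[35.3,6.4,0],85]
    - [[0,0,0],[35.3,6.4,0],85]
    - [[0,0,0],[35.3,6.4,0],85]
    - [[0,0,0],[35.3,6.4,0],85]

```text
time: 3.9
tool_pos: [0.5001, 0.055, 0.304]
tcp_rot: [2.392, 2.036, 0.0]
wrist_force: [0.2, 0.4, 0.3]
width: 1.0
grip_force: 0.0
```

>>> step_arm:
  targets:
    - [[0,0,0],[35.3,6.4,0],85]
    - [[0,0,0],[35.3,6.4,0],85]
    - [[0,0,0],[35.3,6.4,0],85]
    - [[0,0,0],[35.3,6.4,0],85]
    - [[0,0,0],[35.3,6.4,0],85]

```text
time: 4.32
tool_pos: [0.56, 0.2245, 0.3038]
tcp_rot: [2.391, 2.037, -0.0]
wrist_force: [1.0, -0.8, 0.4]
width: 0.993
grip_force: 0.0
```

Run:
```python
from h import *
s=read_state();print(s["tool_pos"],s["q"],s["wrist_force"])
im=read_camera("wrist");save(im,'w2.png')
o=pts("wrist",["cab_drawer0_handle","cab","mark"])
p,v=o["cab_drawer0_handle"];print(p+v*(.041-p[2])/v[2])
r=cut_out("wrist","cab_drawer0_handle")
for x in r[:2]:print(x["extent"],x["score"],x["region"].sum())
```

```text
[0.56   0.2245 0.3038] [ 0.3401  0.1296  1.7634 -0.0005  1.2486  0.5003] [ 0.9696 -0.7632  0.376 ]
wrist cab_drawer0_handle [177.6 299.9] 0.83
wrist cab [176.7 410.8] 0.76
[0.587  0.2391 0.041 ]
[292.7, 63.0, 358.6, 283.3] 0.88 6745
```

View pics/w2.png

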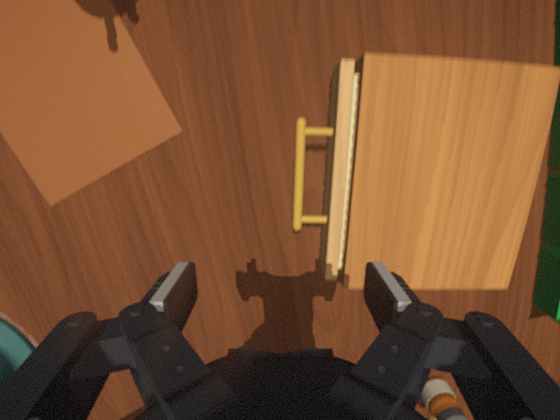

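The wrist picture shows the bar running from (301,119) to (297,229), with its posts on the right at rows 132 and 219. The drawer is shut.

Run:
```python
from h import *
a=atz("wrist",(119.5,301),.041);b=atz("wrist",(229,297.5),.041)
y=a-b;L=np.linalg.norm(y);m=(a+b)/2;print(a,b,L,m,'yaw',np.degrees(np.arctan2(-y[0],y[1])))
s=read_state();M=Ro.from_rotvec(s["tcp_rot"]).as_matrix()
print('tool shift mm',1000*M.T@(m-s["tool_pos"]))
```

```text
[0.5952 0.2982 0.041 ] [0.5732 0.1722 0.041 ] 0.12796584216642415 [0.5842 0.2352 0.041 ] yaw -9.863575169085705
tool shift mm [ 16.14    23.1327 262.2986]
```

>>> step_arm:
  targets:
    - [[0,0,0.016],[8,12,28],26]
    - [[0,0,0],[7.5,11.5,28],26]
    - [[0,0,0],[0,0,28],26]
    - [[0,0,0],[0,0,28],26]
    - [[0,0,0],[0,0,28],26]

```text
time: 4.98
tool_pos: [0.5847, 0.2337, 0.163]
tcp_rot: [2.408, 2.017, -0.0]
wrist_force: [0.2, -0.5, -0.8]
width: 0.309
grip_force: 0.0
```

>>> step_arm:
  targets:
    - [[0,0,0],[0,0,0],26]
    - [[0,0,0],[0,0,0],26]

```text
time: 5.15
tool_pos: [0.5831, 0.2338, 0.1622]
tcp_rot: [-2.406, -2.017, 0.008]
wrist_force: [0.8, 0.6, 1.2]
width: 0.305
grip_force: 0.0
```

Run:
```python
from h import *
s=read_state();print(s["tool_pos"],s["width"])
im=read_camera("wrist");save(im,'w3.png')
o=pts("wrist",["cab_drawer0_handle"])
M=Ro.from_rotvec(s["tcp_rot"]).as_matrix()
p,v=o["cab_drawer0_handle"];m=p+v*(.041-p[2])/v[2];print(m,1000*M.T@(m-s["tool_pos"]))
print(proj("wrist",s["tool_pos"]+.073*M[:,2]))
```

```text
[0.5831 0.2338 0.1622] 0.3047504358641222
wrist cab_drawer0_handle [234.1 282.4] 0.97
[0.5883 0.2335 0.041 ] [  0.9163   5.6152 121.1655]
[[273.6783 266.1164]]
```

View pics/w3.png

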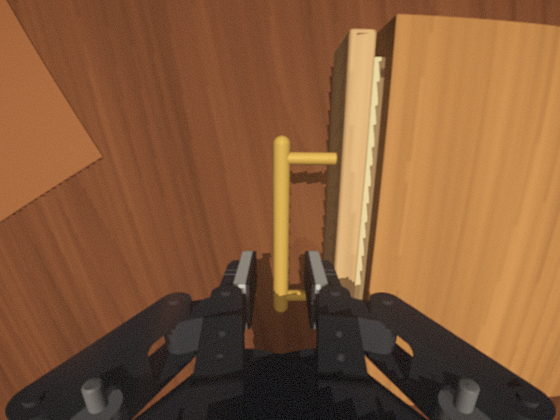

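The bar (column 282) lies centred between the finger pads (columns 255 and 308), clear of both posts, so I descend and hook it.

>>> step_arm:
  targets:
    - [[0,0,0],[0,1,15],26]
    - [[0,0,0],[0,0,15],26]
    - [[0,0,0],[0,0,15],26]
    - [[0,0,0],[0,0,15],26]
    - [[0,0,0],[0,0,7],26]

```text
time: 5.67
tool_pos: [0.5864, 0.2361, 0.0981]
tcp_rot: [2.405, 2.02, 0.003]
wrist_force: [0.3, 0.9, 0.6]
width: 0.301
grip_force: 0.0
```

>>> step_arm:
  grip_force: 20
  targets:
    - [[0,0,0],[0,0,0],20]
    - [[0,0,0],[0,-2,0],15]
    - [[0,0,0],[0,-2,0],10]
    - [[0,0,0],[0,0,0],9]
    - [[0,0,0],[0,0,0],9]

```text
time: 6.08
tool_pos: [0.5824, 0.2372, 0.0988]
tcp_rot: [2.404, 2.021, 0.004]
wrist_force: [-0.5, -1.8, 5.7]
width: 0.115
grip_force: 19.8
```

Run:
```python
from h import *
s=read_state();print(s["tool_pos"],s["width"]*85.4,s["wrist_force"],s["grip_force"])
```

```text
[0.5824 0.2372 0.0988] 9.85408569844856 [-0.5214 -1.7751  5.6603] 19.804631173610687
```

>>> step_arm:
  targets:
    - [[0,0,0],[0,-10,0],9]
    - [[0,0,0],[0,-16,0],9]
    - [[0,0,0],[0,-16,0],9]
    - [[0,0,0],[0,-16,0],9]
    - [[0,0,0],[0,-16,0],9]

```text
time: 6.5
tool_pos: [0.5093, 0.2504, 0.0988]
tcp_rot: [2.404, 2.02, 0.007]
wrist_force: [1.8, 0.6, 6.1]
width: 0.117
grip_force: 20.8
```

>>> step_arm:
  targets:
    - [[0,0,0],[0,-16,0],9]
    - [[0,0,0],[0,-16,0],9]
    - [[0,0,0],[0,-16,0],9]
    - [[0,0,0],[0,-10,0],9]
    - [[0,0,0],[0,-6,0],9]

```text
time: 6.92
tool_pos: [0.4455, 0.2621, 0.0988]
tcp_rot: [2.405, 2.022, 0.007]
wrist_force: [1.1, 2.0, 5.3]
width: 0.113
grip_force: 20.7
```

>>> step_arm:
  targets:
    - [[0,0,0],[0,0,0],9]
    - [[0,0,0],[0,0,0],18]
    - [[0,0,0],[0,0,0],24]
    - [[0,0,0],[0,0,0],26]
    - [[0,0,0],[0,0,-10],26]

```text
time: 7.33
tool_pos: [0.4436, 0.2595, 0.1049]
tcp_rot: [-2.404, -2.02, 0.008]
wrist_force: [-0.3, 0.0, -0.3]
width: 0.307
grip_force: 0.0
```

>>> step_arm:
  targets:
    - [[0,0,0],[0,0,-30],26]
    - [[0,0,0],[0,0,-35],50]
    - [[0,0,0],[-7,15,-35],85]
    - [[0,0,0],[-7,25,-30],85]
    - [[0,0,0],[-6,25,-30],85]

```text
time: 7.75
tool_pos: [0.5061, 0.2292, 0.2692]
tcp_rot: [2.404, 2.022, 0.001]
wrist_force: [1.0, 0.4, -0.5]
width: 0.856
grip_force: 0.0
```

>>> step_arm:
  targets:
    - [[0,0,0],[0,10,0],85]
    - [[0,0,0],[0,0,0],85]
    - [[0,0,0],[0,0,0],85]

```text
time: 8.0
tool_pos: [0.5158, 0.2275, 0.2666]
tcp_rot: [-2.406, -2.019, 0.002]
wrist_force: [-0.0, 0.4, -0.6]
width: 0.996
grip_force: 0.0
```

Run:
```python
from h import *
s=read_state();print(s["tool_pos"],s["width"])
im=read_camera("wrist");save(im,'w4.png')
o=pts("wrist",["cab_drawer0_handle","loupe_grip","loupe_lens","loupe"])
M=Ro.from_rotvec(s["tcp_rot"]).as_matrix()
for n,z in(("cab_drawer0_handle",.041),("loupe_grip",.032),("loupe_lens",.032),("loupe",.022)):
    if n in o: p,v=o[n];m=p+v*(z-p[2])/v[2];print(n,m,1000*M.T@(m-s["tool_pos"]))
```

```text
[0.5158 0.2275 0.2666] 0.995538858944111
wrist cab_drawer0_handle [179.1 205.4] 0.7
wrist loupe_grip [206.3 318.4] 0.56
wrist loupe_lens [154.4 313.3] 0.82
wrist loupe [204.3 315.7] 0.74
cab_drawer0_handle [0.442  0.2609 0.041 ] [ 20.1523 -78.2161 225.68  ]
loupe_grip [0.5533 0.2095 0.032 ] [-11.122   40.2807 234.5498]
loupe_lens [0.5558 0.2658 0.032 ] [ 44.698   33.0293 234.5389]
loupe [0.552  0.2095 0.022 ] [-11.333   39.0793 244.5513]
```

View pics/w4.png

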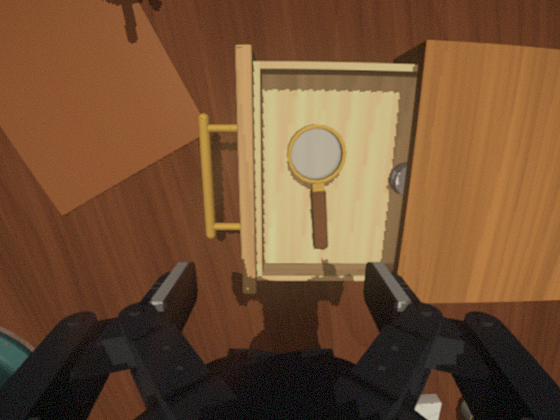

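The drawer is open. The loupe lies across it with the lens at (316,153) and the handle end at (320,247), lens to the left. The tin is at about (400,178).

Run:
```python
from h import *
s=read_state();M=Ro.from_rotvec(s["tcp_rot"]).as_matrix()
c=cut_out("wrist","loupe")[0];g=c["region"];print(c["extent"],c["score"])
T=lambda r,k:1000*M.T@(atz("wrist",(r,k),.035)-s["tool_pos"])
L=T(153,316.5);E=T(247,320.5);d=(L-E)[:2];print(L,E,np.linalg.norm(d),'ang',np.arctan2(d[1],d[0]))
u=d/np.linalg.norm(d);print('grip',L[:2]-55*u, E[:2]+50*u)
```

```text
[287.8, 125.3, 345.3, 250.0] 0.87
[ 46.7672  38.682  229.9298] [-57.5592  46.9435 230.0804] 104.65295673314641 ang -0.07902438304509138
grip [-8.0612 43.0238] [-7.7152 42.9964]
```

>>> step_arm:
  targets:
    - [[0,0,0],[-4,21,20],60]
    - [[0,0,0],[-4,21,25],45]
    - [[0,0,-0.079],[0,0,25],40]
    - [[0,0,0],[0,0,20],40]
    - [[0,0,0],[0,0,15],40]

```text
time: 8.72
tool_pos: [0.5545, 0.2125, 0.1589]
tcp_rot: [-2.322, -2.114, 0.006]
wrist_force: [-0.8, -0.6, 0.5]
width: 0.465
grip_force: 0.0
```

>>> step_arm:
  targets:
    - [[0,0,0],[0,0,0],40]
    - [[0,0,0],[0,0,0],40]
    - [[0,0,0],[0,0,0],40]

```text
time: 8.97
tool_pos: [0.5563, 0.2132, 0.1627]
tcp_rot: [2.323, 2.115, 0.001]
wrist_force: [0.3, -0.3, 0.3]
width: 0.471
grip_force: 0.0
```

Run:
```python
from h import *
s=read_state();print(s["tool_pos"],s["width"]*85.4,s["tcp_rot"])
im=read_camera("wrist");save(im,'w5.png')
o=pts("wrist",["loupe_grip","loupe_lens"])
M=Ro.from_rotvec(s["tcp_rot"]).as_matrix()
for n in o: p,v=o[n];m=p+v*(.032-p[2])/v[2];print(n,m,1000*M.T@(m-s["tool_pos"]))
```

```text
[0.5563 0.2132 0.1627] 40.21294816622542 [2.3227 2.1149 0.0014]
wrist loupe_grip [232.2 280.7] 0.78
wrist loupe_lens [159.1 277.4] 0.94
loupe_grip [0.5584 0.2107 0.032 ] [ -2.4384   2.2289 130.6836]
loupe_lens [0.5611 0.2644 0.032 ] [ 51.3556  -0.0461 130.7036]
```

View pics/w5.png

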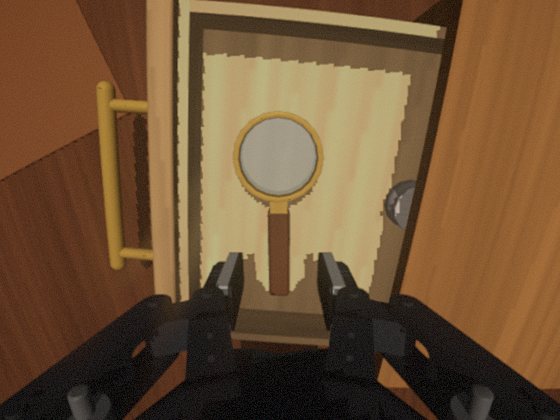

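The handle lies straight between the pads (columns 243 to 320, handle at 280), so I descend and grip.

>>> step_arm:
  targets:
    - [[0,0,0],[-2,0.5,20],40]
    - [[0,0,0],[0,0,18],40]
    - [[0,0,0],[0,0,14],40]
    - [[0,0,0],[0,0,8],40]
    - [[0,0,0],[0,0,4.5],40]

```text
time: 9.53
tool_pos: [0.5561, 0.2108, 0.097]
tcp_rot: [-2.323, -2.115, 0.001]
wrist_force: [-0.6, -0.4, 0.4]
width: 0.469
grip_force: 0.0
```

>>> step_arm:
  grip_force: 60
  targets:
    - [[0,0,0],[0,0,0],30]
    - [[0,0,0],[0,0,0],20]
    - [[0,0,0],[0,0,0],10]
    - [[0,0,0],[0,0,0],10]
    - [[0,0,0],[0,0,0],10]

```text
time: 9.95
tool_pos: [0.5572, 0.2111, 0.0986]
tcp_rot: [2.323, 2.114, 0.003]
wrist_force: [0.1, 0.4, 3.6]
width: 0.169
grip_force: 59.7
```

>>> step_arm:
  targets:
    - [[0,0,0],[0,0,0],10]
    - [[0,0,0],[0,0,-5],10]
    - [[0,0,0],[0,0,-10],10]
    - [[0,0,0],[0,0,-15],10]
    - [[0,0,0],[0,0,-20],10]

```text
time: 10.37
tool_pos: [0.5549, 0.2103, 0.1467]
tcp_rot: [-2.322, -2.114, 0.006]
wrist_force: [0.2, -0.7, -1.3]
width: 0.169
grip_force: 59.4
```

>>> step_arm:
  targets:
    - [[0,0,0],[0,0,-30],10]
    - [[0,0,0],[0,0,-32],10]
    - [[0,0,0],[0,0,-32],10]
    - [[0,0,0],[0,0,-32],10]
    - [[0,0,0],[0,0,-28],10]

```text
time: 10.78
tool_pos: [0.5562, 0.2108, 0.3044]
tcp_rot: [2.323, 2.114, 0.002]
wrist_force: [0.4, 0.4, -0.3]
width: 0.171
grip_force: 59.4
```

>>> step_arm:
  targets:
    - [[0,0,0],[-20,-5,0],10]
    - [[0,0,0],[-28,-7,0],10]
    - [[0,0,0],[-28,-7,0],10]
    - [[0,0,0],[-28,-7,0],10]
    - [[0,0,0],[-28,-7,0],10]

```text
time: 11.2
tool_pos: [0.5101, 0.0815, 0.3019]
tcp_rot: [2.322, 2.115, 0.0]
wrist_force: [-0.1, -0.9, -0.1]
width: 0.17
grip_force: 59.4
```

>>> step_arm:
  targets:
    - [[0,0,0],[-28,-7,0],10]
    - [[0,0,0],[-28,-7,0],10]
    - [[0,0,0],[-28,-7,0],10]
    - [[0,0,0],[-28,-7,0],10]
    - [[0,0,0],[-20,-5,0],10]

```text
time: 11.62
tool_pos: [0.4645, -0.0476, 0.3019]
tcp_rot: [2.324, 2.114, -0.001]
wrist_force: [0.6, 1.0, -0.9]
width: 0.166
grip_force: 59.4
```

>>> step_arm:
  targets:
    - [[0,0,0],[0,0,0],10]
    - [[0,0,0],[0,0,0],10]
    - [[0,0,0],[0,0,0],10]

```text
time: 11.87
tool_pos: [0.4658, -0.0455, 0.3018]
tcp_rot: [2.324, 2.114, 0.001]
wrist_force: [0.5, 1.1, -0.6]
width: 0.167
grip_force: 59.4
```

Run:
```python
from h import *
s=read_state();print(s["tool_pos"],s["width"]*85.4,s["tcp_rot"],s["wrist_force"])
import pickle
O={}
w1=np.array([.4521,-.0389,.3743])
def add(n,o,v,z=None): O.setdefault(n,[]).append((o,v/np.linalg.norm(v)))
add("mark",w1,np.array([.6201,-.1806,.154])-w1);add("die_top",w1,np.array([.5562,-.1684,.04])-w1);add("die",w1,np.array([.5552,-.1755,.02])-w1)
for c in("wrist","scene","side"):
    im=read_camera(c);save(im,'v_%s.png'%c)
    for n,(o,v) in pts(c,["mark","die_top","die"]).items(): add(n,o,v)
pickle.dump(O,open('O.pkl','wb'))
for n,z in(("mark",None),("die_top",.04),("die",.02)):
    print(n,*tri(O[n]))
    if z: print([ (o+v*(z-o[2])/v[2]).round(4).tolist() for o,v in O[n]])
```

```text
[ 0.4658 -0.0455  0.3018] 14.239396127569721 [2.3239 2.114  0.0012] [ 0.4822  1.0917 -0.5512]
wrist mark [341.5 452.5] 0.85
wrist die_top [280.3 356.9] 0.62
wrist die [273.6 352.9] 0.85
scene mark [243.8 251.2] 0.5
scene die_top [246.2 241.4] 0.65
scene die [249.7 241.2] 0.62
side mark [252. 303.] 0.43
side die_top [269.4 278. ] 0.41
side die [273.4 279.8] 0.47
mark [ 0.6294 -0.1925  0.1407] [np.float64(3.345681476021713), np.float64(1.9519972519255882), np.float64(5.439374399843809), np.float64(5.4262421443609865)]
die_top [ 0.5547 -0.169   0.0447] [np.float64(2.29729264062713), np.float64(0.5785146498900311), np.float64(5.8353392810747975), np.float64(6.490163491949352)]
[[0.5562, -0.1684, 0.04], [0.5554, -0.1722, 0.04], [0.5454, -0.1626, 0.04], [0.5592, -0.1713, 0.04]]
die [ 0.5554 -0.172   0.0276] [np.float64(2.414972230855824), np.float64(3.212914807644174), np.float64(7.4495810737356845), np.float64(10.494191464229125)]
[[0.5552, -0.1755, 0.02], [0.5549, -0.1733, 0.02], [0.5428, -0.1629, 0.02], [0.5651, -0.1718, 0.02]]
```

>>> step_arm:
  targets:
    - [[0,0,0],[-20,2,0],10]
    - [[0,0,0],[-30,3,0],10]
    - [[0,0,0],[-30,3,0],10]
    - [[0,0,0],[-20,2,0],10]
    - [[0,0,0],[0,0,0],10]

```text
time: 12.88
tool_pos: [0.4665, -0.1494, 0.3015]
tcp_rot: [2.325, 2.11, -0.002]
wrist_force: [0.2, 0.2, 0.0]
width: 0.167
grip_force: 59.4
```

>>> step_arm:
  targets:
    - [[0,0,0],[0,0,0],10]
    - [[0,0,0],[0,0,0],10]

```text
time: 13.05
tool_pos: [0.4663, -0.146, 0.3012]
tcp_rot: [-2.323, -2.113, -0.0]
wrist_force: [0.4, 0.2, -1.7]
width: 0.166
grip_force: 59.4
```

```bash
cat > look.py <<'E'
from h import *
import pickle
s=read_state();print(s["tool_pos"],s["tcp_rot"])
O=pickle.load(open('O.pkl','rb'))
O={n:O[n][:] for n in O}
im=read_camera("wrist");save(im,'u%d.png'%int(s["time"]*100))
for n,(o,v) in pts("wrist",["mark","die_top","die"]).items(): O[n].append((o,v))
pickle.dump(O,open('O.pkl','wb'))
for n,z in(("mark",.15),("die_top",.04),("die",.02)):
    W=O[n][:2]+O[n][4:]
    print(n,*tri(W))
    print([ (o+v*(z-o[2])/v[2]).round(4).tolist() for o,v in W])
E
python3 look.py
```

```text
[ 0.4663 -0.146   0.3012] [-2.3235 -2.1133 -0.0005]
wrist mark [249.5 464.4] 0.79
wrist die_top [204.6 353.7] 0.79
wrist die [203.5 349.4] 0.85
mark [ 0.6242 -0.1867  0.1467] [np.float64(2.015171054120422), np.float64(0.9023966195486511), np.float64(1.4861991210748795)]
[[0.6232, -0.1832, 0.15], [0.6209, -0.1832, 0.15], [0.6215, -0.1864, 0.15]]
die_top [ 0.5524 -0.1662  0.0494] [np.float64(1.674979215524573), np.float64(0.6844358955685019), np.float64(1.96032332175283)]
[[0.5562, -0.1684, 0.04], [0.5554, -0.1722, 0.04], [0.5531, -0.1702, 0.04]]
die [ 0.5548 -0.1754  0.0175] [np.float64(1.4132813119091294), np.float64(0.8913718676421553), np.float64(1.728086776845073)]
[[0.5552, -0.1755, 0.02], [0.5549, -0.1733, 0.02], [0.5525, -0.1742, 0.02]]
```

>>> step_arm:
  targets:
    - [[0,0,0],[-20,2,0],10]
    - [[0,0,0],[-30,3,0],10]
    - [[0,0,0],[-20,2,0],10]
    - [[0,0,0],[-20,2,0],10]
    - [[0,0,0],[0,0,0],10]

```text
time: 13.67
tool_pos: [0.4672, -0.239, 0.3016]
tcp_rot: [2.323, 2.112, -0.002]
wrist_force: [0.1, 0.0, -0.1]
width: 0.171
grip_force: 59.4
```

>>> step_arm:
  targets:
    - [[0,0,0],[0,0,0],10]
    - [[0,0,0],[0,0,0],10]

```text
time: 13.83
tool_pos: [0.4669, -0.2359, 0.3012]
tcp_rot: [-2.322, -2.114, -0.001]
wrist_force: [0.0, -0.2, -1.0]
width: 0.172
grip_force: 59.4
```

```bash
python3 look.py
```

```text
[ 0.4669 -0.2359  0.3012] [-2.3224 -2.1144 -0.0005]
wrist mark [149.  478.7] 0.7
wrist die_top [127.8 353.6] 0.9
wrist die [128.5 348.2] 0.58
mark [ 0.6303 -0.1924  0.1393] [np.float64(2.5259496709084153), np.float64(2.4762637413201616), np.float64(1.4163398011843427), np.float64(2.752856145598233)]
[[0.6232, -0.1832, 0.15], [0.6209, -0.1832, 0.15], [0.6215, -0.1864, 0.15], [0.6261, -0.1923, 0.15]]
die_top [ 0.5553 -0.1709  0.0392] [np.float64(2.451830579429745), np.float64(1.5131114817897107), np.float64(2.0093253486218954), np.float64(1.2657062485601105)]
[[0.5562, -0.1684, 0.04], [0.5554, -0.1722, 0.04], [0.5531, -0.1702, 0.04], [0.5557, -0.172, 0.04]]
die [ 0.5537 -0.1734  0.022 ] [np.float64(1.4703454114131438), np.float64(1.3189228876364647), np.float64(1.6399436215759924), np.float64(0.4485153393973635)]
[[0.5552, -0.1755, 0.02], [0.5549, -0.1733, 0.02], [0.5525, -0.1742, 0.02], [0.5543, -0.173, 0.02]]
```

```bash
ls pics
python3 - <<'E'
import cv2,numpy as np,glob
fs=['pics/w1.png','pics/v_wrist.png']+sorted(glob.glob('pics/u*.png'))
cs=[(267,492),(341,452),(249,464),(149,479)]
t=[]
for f,(r,c) in zip(fs,cs):
    im=cv2.imread(f);c=min(c,510);print(f,r-37,c-50);t.append(cv2.resize(im[r-37:r+38,c-50:c+50],(400,300),interpolation=cv2.INTER_CUBIC))
cv2.imwrite('pics/m.png',np.vstack([np.hstack(t[:2]),np.hstack(t[2:])]))
E
```

```text
a.png
b.png
c.png
u1305.png
u1383.png
v_scene.png
v_side.png
v_wrist.png
w1.png
w2.png
w3.png
w4.png
w5.png
pics/w1.png 230 442
pics/v_wrist.png 304 402
pics/u1305.png 212 414
pics/u1383.png 112 429
```

View pics/m.png

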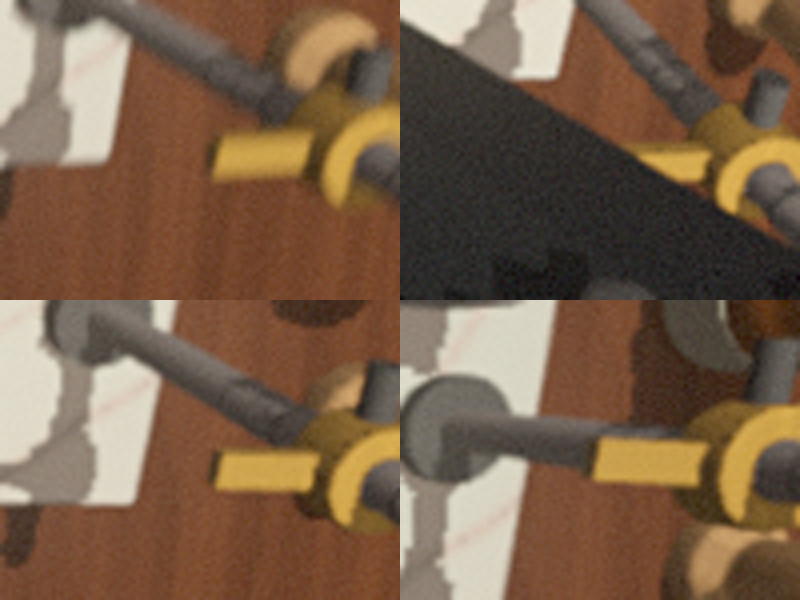

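The pointer's top-face tip is at (col,row) (496.3,269.2) in w1, (468.7,254.5) in u1305 and (477.7,152.2) in u1383.

Run:
```python
from h import *
s=read_state();M=Ro.from_rotvec(s["tcp_rot"]).as_matrix();K,d,R,t=cal("wrist")
Rt=M.T@R.T; ct=M.T@(-R.T@t-s["tool_pos"]); print(ct)
def P(pos,rv,px):
    M=Ro.from_rotvec(rv).as_matrix();u=cv2.undistortPoints(np.array([[px]],float),K,d)[0,0]
    v=M@Rt@np.array([u[0],u[1],1]);return np.array(pos)+M@ct,v/np.linalg.norm(v)
M1=np.array([[.1566,.9877,0],[.9877,-.1566,0],[0,0,-1.]])
P1=([.4405,-.1121,.3041],Ro.from_matrix(M1).as_rotvec());P2=([.4663,-.146,.3012],[-2.3235,-2.1133,-.0005]);P3=([.4669,-.2359,.3012],[-2.3224,-2.1144,-.0005])
W=[P(*P1,(496.3,269.2)),P(*P2,(468.7,254.5)),P(*P3,(477.7,152.2))]
print('mark top',tri(W),tri(W[1:]),tri(W[::2]))
D=[P(*P1,(379.1,221.3)),P(*P2,(353.7,204.6)),P(*P3,(353.6,127.8))]
print('die top',tri(D),tri(D[1:]))
```

```text
[ 0.0733  0.0008 -0.07  ]
mark top (array([ 0.6325, -0.1965,  0.1403]), [np.float64(0.8376600442060242), np.float64(0.8619269887510888), np.float64(0.3489381999194575)]) (array([ 0.6305, -0.196 ,  0.1429]), [np.float64(0.143352153818607), np.float64(0.14335215381859118)]) (array([ 0.6334, -0.1965,  0.139 ]), [np.float64(0.3864645223361677), np.float64(0.38646452233612194)])
die top (array([ 0.5562, -0.1722,  0.034 ]), [np.float64(1.096105584383571), np.float64(1.8697649815676627), np.float64(0.8585845068999984)]) (array([ 0.5554, -0.1723,  0.0353]), [np.float64(1.3345130665284184), np.float64(1.3345130665284635)])
```

>>> step_arm:
  targets:
    - [[0,0,0],[20,4,0],10]
    - [[0,0,0],[35,7,0],10]
    - [[0,0,0],[35,7,0],10]
    - [[0,0,0],[35,7,0],10]
    - [[0,0,0],[22,4,0],10]

```text
time: 14.45
tool_pos: [0.5099, -0.0899, 0.3016]
tcp_rot: [-2.321, -2.116, -0.002]
wrist_force: [0.5, 0.8, -0.9]
width: 0.174
grip_force: 59.4
```

>>> step_arm:
  targets:
    - [[0,-0.1,0],[0,0,0],10]
    - [[0,-0.12,0],[0,0,0],10]
    - [[0,-0.12,0],[0,0,0],10]
    - [[0,-0.12,0],[0,0,0],10]
    - [[0,-0.12,0],[0,0,0],10]

```text
time: 14.87
tool_pos: [0.5101, -0.0922, 0.3027]
tcp_rot: [1.984, 1.806, -0.594]
wrist_force: [-0.9, 0.2, -2.2]
width: 0.17
grip_force: 59.4
```

>>> step_arm:
  targets:
    - [[0,0,0],[0,0,0],10]
    - [[0,0,0],[0,0,0],10]
    - [[0,0,0],[0,0,0],10]
    - [[0,0,0],[0,0,0],10]

```text
time: 15.2
tool_pos: [0.5097, -0.0936, 0.302]
tcp_rot: [1.991, 1.81, -0.591]
wrist_force: [-1.1, 0.8, -0.9]
width: 0.17
grip_force: 59.4
```

Run:
```python
from h import *
import pickle
s=read_state();im=read_camera("wrist");save(im,'t1.png')
K,d,R,t=cal("wrist")
pickle.dump((s["tool_pos"],s["tcp_rot"],R,t),open('t1.pkl','wb'))
print(s["tool_pos"],s["tcp_rot"],s["wrist_force"],s["width"])
print(proj("wrist",[[.6315,-.196,.142],[.5555,-.172,.04],[.665,-.205,.21],[.665,-.205,.02]]))
pts("wrist",["mark","die_top","die"])
```

```text
[ 0.5097 -0.0936  0.302 ] [ 1.9914  1.81   -0.5907] [-1.0771  0.7958 -0.8854] 0.16961408375269044
[[422.2706 196.499 ]
 [327.48   117.9184]
 [487.6935 264.4107]
 [415.5438 126.3012]]
wrist mark [192.8 421.7] 0.57
wrist die_top [118.3 324.6] 0.94
wrist die [112.8 326.6] 0.84
```

View pics/t1.png

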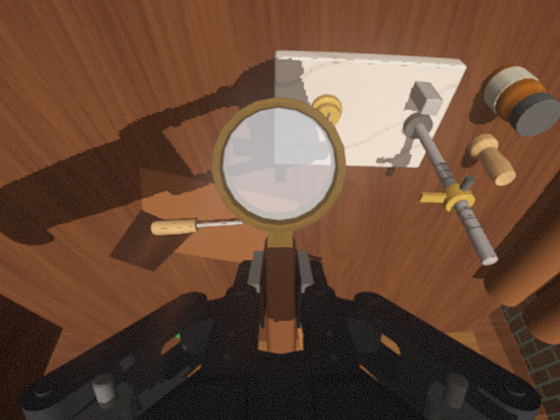

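The tilted view shows the pointer tip at (421,197), the post top at (490,259), the post foot at (417,125) and the stamp at (325,108). I fit these jointly with the earlier views.

Run:
```python
from h import *
import pickle
p,rv,R,t=pickle.load(open('t1.pkl','rb'));K,d=cal("wrist")[:2]
M=Ro.from_rotvec(rv).as_matrix();Rt=M.T@R.T;ct=np.array([.0737,.0006,-.07]);print(M.T@(-R.T@t-p))
M1=np.array([[.1566,.9877,0],[.9877,-.1566,0],[0,0,-1.]])
V=[([.4405,-.1121,.3041],Ro.from_matrix(M1).as_rotvec()),([.4663,-.146,.3012],[-2.3235,-2.1133,-.0005]),([.4669,-.2359,.3012],[-2.3224,-2.1144,-.0005]),(p,rv)]
obs=[(0,'m',(496.3,269.2),1),(1,'m',(468.7,254.5),1),(2,'m',(477.7,152.2),1),(3,'mc',(421.5,196.5),1.5),(3,'pt',(490,259),2),(3,'pb',(417.5,126),3)]
obs+=[(0,'d',(379.1,221.3),2),(1,'d',(353.7,204.6),2),(2,'d',(353.6,127.8),2),(3,'d',(324.6,118.3),2)]
def f(x):
    dx,dy,px,py,z=x[:5];dr=x[5:8];dt=x[8:11];pe=x[11:].reshape(4,3)
    D=np.array([dx,dy,.04]);e=np.array([px-dx,py-dy,0]);e/=np.linalg.norm(e);Po=np.array([px,py,0]);m=Po-.035*e+[0,0,z]
    X=dict(m=m+[0,0,.002],mc=m,d=D,pt=Po+[0,0,.21],pb=Po+[0,0,.02]);r=[]
    for i,n,uv,s in obs:
        Mi=Ro.from_rotvec(V[i][1]).as_matrix()
        Rc=(Mi@Rt@Ro.from_rotvec(dr).as_matrix()).T;c=np.array(V[i][0])+pe[i]+Mi@(ct+dt)
        q=cv2.projectPoints((Rc@(X[n]-c)).reshape(1,3),np.zeros(3),np.zeros(3),K,d)[0].ravel();r+=list((q-uv)/s)
    return np.array(r+list(dr/.005)+list(dt/.002)+list(pe.ravel()/.001))
s=least_squares(f,[.556,-.172,.665,-.205,.142]+[0]*18)
C=np.linalg.inv(s.jac.T@s.jac);print(s.x[:5],np.sqrt(np.diag(C))[:5],s.cost);print(s.x[5:11]);print(f(s.x)[:20].round(1), np.hypot(*(s.x[2:4]-s.x[:2])), np.degrees(np.arctan2(s.x[3]-s.x[1],s.x[2]-s.x[0])))
```

```text
[ 0.073   0.0009 -0.0699]
[ 0.5543 -0.1728  0.665  -0.2057  0.1419] [0.0029 0.0026 0.0029 0.0027 0.0019] 7.600646337098153
[-0.0012  0.0009  0.0012 -0.0002  0.0001 -0.0012]
[ 0.2  0.1  0.2 -0.7  0.5 -0.5  0.4 -0.9 -1.6  2.1 -0.8  0.  -0.5  0.8
  0.3  0.6 -0.9  0.4  0.9 -0.1] 0.11548477820554673 -16.525656956454434
```

>>> step_arm:
  targets:
    - [[0,0.1,0],[0,0,0],10]
    - [[0,0.12,0],[0,0,0],10]
    - [[0,0.12,0],[0,0,0],10]
    - [[0,0.12,0],[0,0,0],10]
    - [[0,0.12,0],[0,0,0],10]

```text
time: 15.82
tool_pos: [0.5102, -0.0936, 0.3031]
tcp_rot: [-2.323, -2.114, -0.01]
wrist_force: [-0.5, 0.2, -1.8]
width: 0.166
grip_force: 59.4
```

>>> step_arm:
  targets:
    - [[0,0,0.1],[0,0,0],10]
    - [[0,0,0.11],[0,0,0],10]
    - [[0,0,0.11],[0,0,0],10]
    - [[0,0,0.11],[0,0,0],10]
    - [[0,0,0.11],[0,0,0],10]

```text
time: 16.23
tool_pos: [0.5094, -0.0941, 0.3017]
tcp_rot: [2.808, 1.409, 0.001]
wrist_force: [-0.0, -0.3, -1.3]
width: 0.169
grip_force: 59.4
```

>>> step_arm:
  targets:
    - [[0,0,0.11],[0,0,0],10]
    - [[0,0,0.11],[0,0,0],10]
    - [[0,0,0.11],[0,0,0],10]
    - [[0,0,0.11],[0,0,0],10]
    - [[0,0,0.11],[0,0,0],10]

```text
time: 16.65
tool_pos: [0.5095, -0.0939, 0.3017]
tcp_rot: [3.085, 0.594, 0.001]
wrist_force: [-0.4, 0.7, 0.2]
width: 0.171
grip_force: 59.4
```

>>> step_arm:
  targets:
    - [[0,0,0.11],[0,0,0],10]
    - [[0,0,0.11],[0,0,0],10]
    - [[0,0,0.11],[0,0,0],10]
    - [[0,0,0.056],[0,0,0],10]
    - [[0,0,0],[0,0,0],10]

```text
time: 17.07
tool_pos: [0.5095, -0.0938, 0.3017]
tcp_rot: [3.141, -0.002, 0.001]
wrist_force: [-0.9, 0.8, -0.1]
width: 0.172
grip_force: 59.4
```

```bash
cat > lens.py <<'E'
from h import *
s=read_state();im=read_camera("wrist");save(im,'l%d.png'%int(100*s["time"]))
M=Ro.from_rotvec(s["tcp_rot"]).as_matrix();print(s["tool_pos"],M[:,0],M[:,2],s["q"],s["width"])
K,d,R,t=cal("wrist");o=M.T@(-R.T@t-s["tool_pos"])
def tp(rc,z=.0665):
    v=M.T@ray("wrist",rc)[1];return (1000*(o+v*(z-o[2])/v[2])).round(1)
for n in("loupe_grip","loupe_lens"):
    r=tip_of("wrist",n)
    if r: print(n,r[0]["at"],r[0]["score"],tp(r[0]["at"]))
# rim ring by colour inside network mask
g=cut_out("wrist","loupe")
if g:
    m=g[0]["region"].astype(np.uint8);e=g[0]["extent"];print(e)
    c=max(cv2.findContours(m,0,1)[0],key=cv2.contourArea)[:,0].astype(float)
    q=np.array([tp((b,a),.0665) for a,b in c]);k=q[q[:,0]>45][:,:2]
    A=np.c_[2*k,np.ones(len(k))];w=np.linalg.lstsq(A,(k**2).sum(1),rcond=None)[0]
    print('circle',w[:2],'r',np.sqrt(w[2]+w[:2]@w[:2]),'ell',cv2.fitEllipse(k.astype(np.float32)))
E
python3 lens.py
```

```text
[ 0.5095 -0.0938  0.3017] [ 1.     -0.0014  0.0004] [ 0.0004 -0.0001 -1.    ] [-0.2301 -0.0336  1.9381 -0.0001  1.2367  1.3421] 0.17184243410665248
loupe_grip [269.0, 281.9] 0.97 [ 2.3  1.2 66.5]
loupe_lens [165.1, 279.3] 0.89 [56.5 -0.3 66.5]
[210.0, 97.8, 347.2, 352.6]
circle [55.0182 -0.739 ] r 31.54163507648449 ell ((54.5783805847168, -0.737712025642395), (63.092742919921875, 64.123046875), 89.5647964477539)
```

>>> step_arm:
  targets:
    - [[0,0,0],[-2,16,10],10]
    - [[0,0,0],[-3,21,10],10]
    - [[0,0,0],[-3,21,10],10]
    - [[0,0,0],[-2.5,20.7,10],10]
    - [[0,0,0],[0,0,0],10]

```text
time: 17.68
tool_pos: [0.4977, -0.1743, 0.2592]
tcp_rot: [3.141, -0.001, -0.006]
wrist_force: [-0.5, -0.6, -1.7]
width: 0.172
grip_force: 59.4
```

>>> step_arm:
  targets:
    - [[0,0,0],[0,0,0],10]
    - [[0,0,0],[0,0,0],10]
    - [[0,0,0],[0,0,0],10]

```text
time: 17.93
tool_pos: [0.4996, -0.1713, 0.2621]
tcp_rot: [-3.142, -0.002, -0.002]
wrist_force: [0.9, -0.6, -1.1]
width: 0.166
grip_force: 59.4
```

```bash
python3 lens.py
python3 - <<'E'
from h import *
o=pts("wrist",["die_top","die"])
for n,z in(("die_top",.04),("die",.02)):
    if n in o: p,v=o[n];print(n,p+v*(z-p[2])/v[2])
E
```

```text
[ 0.4996 -0.1713  0.2621] [1.     0.0016 0.0011] [ 0.0011  0.     -1.    ] [-0.3778  0.0164  1.9636  0.0004  1.1606  1.1913] 0.16573939838176527
loupe_lens [167.7, 276.9] 0.58 [55.3 -1.3 66.5]
[210.7, 97.6, 346.8, 353.7]
circle [54.8985 -0.5748] r 31.449879557318297 ell ((54.757781982421875, -0.5501137971878052), (62.88262176513672, 63.259132385253906), 74.447265625)
```

>>> step_arm:
  targets:
    - [[0,0,0],[0,1,14],10]
    - [[0,0,0],[0,0,14],10]
    - [[0,0,0],[0,0,12],10]
    - [[0,0,0],[0,0,9],10]
    - [[0,0,0],[0,0,4.5],10]

```text
time: 18.65
tool_pos: [0.4983, -0.1724, 0.2061]
tcp_rot: [-3.141, -0.002, 0.004]
wrist_force: [-1.3, 0.1, -0.4]
width: 0.171
grip_force: 59.4
```

>>> step_arm:
  targets:
    - [[0,0,0],[0,0,0],10]
    - [[0,0,0],[0,0,0],10]
    - [[0,0,0],[0,0,0],10]

```text
time: 18.9
tool_pos: [0.4997, -0.1731, 0.2086]
tcp_rot: [3.141, 0.001, 0.002]
wrist_force: [0.2, 0.4, -0.3]
width: 0.165
grip_force: 59.4
```

```bash
python3 lens.py
python3 - <<'E'
from h import *
s=read_state()["tool_pos"];o=pts("wrist",["die_top","die"])
for n,z in(("die_top",.04),("die",.02)):
    if n in o: p,v=o[n];print(n,p+v*(z-p[2])/v[2])
w=read_camera("wrist");a=read_camera("scene");b=read_camera("side")
print('wrist proj lens, die_top(.5545,-.1725)',proj("wrist",[s+[.055,0,-.0666],[.5545,-.1725,.04]]))
for c in("scene","side"): 
    for n in("loupe_lens","mark"):
        r=tip_of(c,n);print(c,n,r[0]["at"] if r else None,proj(c,[s+[.055,0,-.0666],[.6315,-.1957,.142]]))
A=cv2.resize(w[80:320,160:400],(400,400),interpolation=2)
f=lambda i,r,k:cv2.resize(i[r-40:r+40,k-40:k+40],(400,400),interpolation=cv2.INTER_CUBIC)[:,:]
B=cv2.resize(np.vstack([f(a,245,250),f(b,252,295)]),(300,600));A=cv2.resize(A,(500,600))
save(np.hstack([A,B]),'fin.png')
E
```

```text
[ 0.4997 -0.1731  0.2086] [1.     0.0008 0.0012] [ 0.0012 -0.0005 -1.    ] [-0.3806  0.0686  2.0148  0.      1.057   1.1895] 0.1650655844892009
loupe_grip [266.8, 277.8] 0.8 [ 3.6 -0.9 66.5]
loupe_lens [166.4, 280.4] 0.94 [55.9  0.4 66.5]
[211.0, 98.8, 345.0, 353.3]
circle [55.2013 -0.4532] r 31.389754039084927 ell ((54.97889709472656, -0.4648168087005615), (62.77968978881836, 63.31526565551758), 95.0564193725586)
wrist die [165.4 280.1] 0.65
die [ 0.5399 -0.1733  0.02  ]
wrist proj lens, die_top(.5545,-.1725) [[279.9187 167.6564]
 [279.2564 150.2875]]
scene loupe_lens [229.7, 239.5] [[238.7555 228.5322]
 [252.4524 245.6939]]
scene mark [245.4, 249.5] [[238.7555 228.5322]
 [252.4524 245.6939]]
side loupe_lens [251.9, 274.0] [[276.5377 248.2616]
 [302.1399 251.941 ]]
side mark [248.1, 302.4] [[276.5377 248.2616]
 [302.1399 251.941 ]]
```

View pics/fin.png

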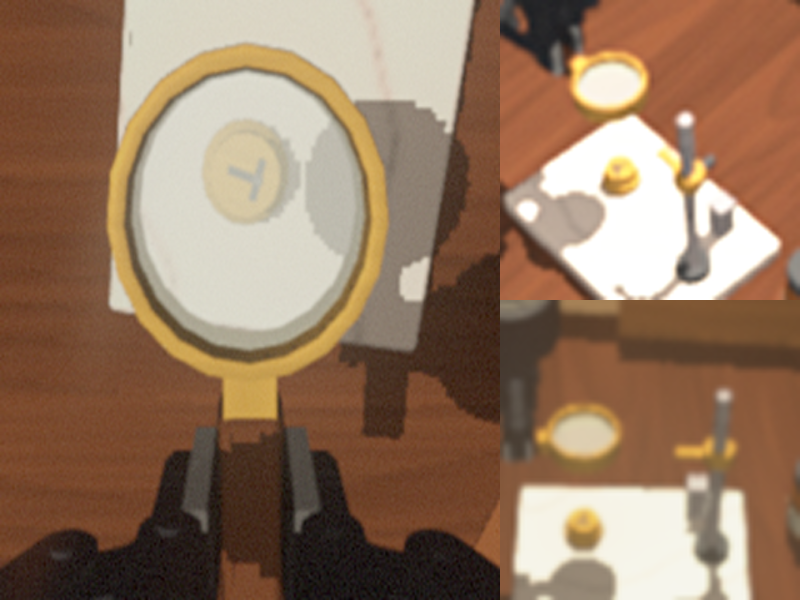

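The stamp shows through the lens, centred to within about 1–2 mm. In the scene and side views the lens and pointer lie within a pixel of the predicted positions. I make one small trim, let it settle, and hand in.

>>> step_arm:
  targets:
    - [[0,0,0],[0.5,-1,0],10]
    - [[0,0,0],[0,0,0],10]
    - [[0,0,0],[0,0,0],10]
    - [[0,0,0],[0,0,0],10]
    - [[0,0,0],[0,0,0],10]

```text
time: 19.97
tool_pos: [0.4996, -0.1718, 0.2079]
tcp_rot: [-3.142, -0.001, 0.0]
wrist_force: [0.8, 0.2, -1.8]
width: 0.169
grip_force: 59.4
```

>>> step_arm:
  targets:
    - [[0,0,0],[0,0,0],10]
    - [[0,0,0],[0,0,0],10]
    - [[0,0,0],[0,0,0],10]
    - [[0,0,0],[0,0,0],10]
    - [[0,0,0],[0,0,0],10]

```text
time: 20.38
tool_pos: [0.4996, -0.1719, 0.2079]
tcp_rot: [-3.142, -0.001, -0.0]
wrist_force: [0.1, -0.2, -0.9]
width: 0.167
grip_force: 59.4
```

Run:
```python
from h import *
s=read_state();print(s["tool_pos"],s["tcp_rot"],s["joint_vel"],s["grip_force"]);print(finish_job())
```

```text
[ 0.4996 -0.1719  0.2079] [-3.1416 -0.0011 -0.0001] [-0.0009  0.0004  0.0004  0.0012 -0.0017 -0.0002] 59.36601519584656
the job is handed in; nothing more can be done
None
```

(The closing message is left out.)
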